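# Hold a cabinet door in its hinge for the pin

## Task

The sample cabinet has been washed: its door with the amber window stands in the drying rack. Lift the door out by its top edge, hold it upright and open square to the cabinet's front, slide its two hinge knuckles into the two gaps of the hinge on the cabinet until you feel them bottom in their seats and all the pin holes line up, and then stay like that: finish still gripping the door, with the knuckles lightly pressed home, so that I can drop the hinge pin in. Be gentle with the hinge, and leave the shelf in the rack and the other things on the bench where they are.

Things in the scene. Friction and masses are not known exactly. Their poses are not given: they have to be found in the camera images.
- cabinet: Fixed white sample cabinet without its door, 130 mm deep (x), 160 wide (y), 148 high, open toward its -x (front face at x = -65 mm). Place and yaw vary. Origin: centre of its underside, z up. On the left of the front (its +y side) an aluminium hinge block, 28 mm wide: upright hinge axis at x = -77, y = +66 mm; three knuckles 14 mm across with 8 mm pin holes, at heights 30-46, 66-82, 102-118 mm.
- seats: The two V-shaped aluminium seats at the back of the gaps of the cabinet's hinge block, fixed parts of the cabinet, in which the door's knuckles bottom. Its origin and axes are the cabinet's.
- seat_low (a point): Point on the cabinet's hinge axis, middle of the lower gap between its knuckles, 56 mm above the bench. The gap is 20 mm high (46-66), open toward the cabinet's -x. Its back is a rigid 90-degree V, flaring to 8 mm either side of the axis: a door knuckle pushed in toward the cabinet's +x centres itself and bottoms with the holes in line to about 0.5 mm.
- seat_high (a point): The same for the upper gap (82-102 mm high), middle 92 mm above the bench.
- door: Loose cabinet door, about 0.2 to 0.3 kg: white frame, amber window; it stands upright in either slot of the rack. Panel 130 mm wide (its x), 10 thick (y), 120 high (z); origin: centre of the panel's underside. Hinge knuckles stick out at its +x edge. A black handle stands out 25 mm from the +y face at x = -56, 32 to 78 mm up. Grip the 26 mm high top rail from above at its middle.
- eye_low (a point): Middle of the hole of the door's lower knuckle, door frame [80, 0, 42] mm. Knuckles are 14 mm across and 17 mm high (3 mm of play in the gaps), with 8 mm holes. With the door hung open square its axes are parallel to the cabinet's (door +x toward cabinet +x), its underside 14 mm above the bench.
- eye_high (a point): Middle of the hole of the door's upper knuckle, door frame [80, 0, 78] mm.
- rack: Fixed grey drying rack, 150 x 130 mm tray, place and yaw vary; origin: centre of its underside. Two slots along its x at y = -24 and +24 mm, each 12 mm wide between round pegs that reach 48 mm above the bench. Panels stand in them 8 mm above the bench, x along the rack's x, and may lean by 2 degrees; lift straight up by 45 mm to clear the pegs, 95 mm to pass over the shelf.
- shelf: Loose white slatted shelf of the cabinet, 116 x 10 mm, 84 mm high, stands in the other slot of the rack; bystander, leave alone. Origin: centre of its underside.
- timer: White countdown timer, 41 x 70 x 56 mm; bystander. Origin: centre of its underside.
- tape: Roll of tan masking tape lying flat, 106 mm across, 25 mm high; bystander. Origin: centre of its underside.
- beaker: Clear beaker, 53 mm across, 70 mm high; bystander. Origin: centre of its underside.
- vial_black: Small vial with a black cap, 25 mm across, 50 mm high; bystander. Origin: centre of its underside.
- pen: White marker pen with a blue cap lying on the bench, 134 mm long, 13 mm thick; bystander. Origin: its middle, on the bench.

How it is judged:
On the way, in this order (a step that is already met when the one before it is completed fails the run):
1. the door is lifted out of the rack in the gripper, clear of the pegs, the shelf left standing (height (world z) of door above 0.05 m and contact force between the fingers and door above 2 N and contact force between door and rack below 0.1 N), for 0.1 s.
2. both knuckles of the upright door are in the gaps of the cabinet's hinge and bottom in their seats (distance between eye_low and seat_low below 0.004 m and distance between eye_high and seat_high below 0.004 m and contact force between door and seats above 0.5 N), for 0.2 s.
At the end, for the whole second after the job is handed in: The gripper still holds the door in the air, at rest, open square (within 0.2 rad), both knuckles in the hinge gaps (height within 2.5 mm), both holes within 2 mm of the hinge axis and pressed on the V seats with over 0.5 N; the shelf within 3 cm of its place (horizontal distance between eye_low and seat_low below 0.002 m and horizontal distance between eye_high and seat_high below 0.002 m and z of eye_low in the frame of cabinet between 0.0535 and 0.0585 m and angle between the x axis of door and the x axis of cabinet, either way round below 0.2 rad and contact force between door and seats above 0.5 N and contact force between the fingers and door above 2 N and linear speed of door below 0.01 m/s and distance of shelf from where it was at the start of the episode below 0.03 m); the arm keeps its last pose, push and grip.
It fails at once if the door was rammed against the cabinet (over 45 N) (contact force between door and cabinet above 45 N).
It fails at once if the shelf in the rack or another bystander was displaced by over 3 cm (distance of any of shelf, timer, tape, beaker, vial_black, pen from where it was at the start of the episode above 0.03 m).
It also fails if it takes over 40 s, if anything falls off the work surface, if the arm or the gripper's body presses on something with over 40 N, if the wrist force passes 120 N, or if a joint passes its speed limit or range.

## Robot

A 6-joint arm with a two-finger parallel gripper is mounted at the origin on a cart in front of the work surface, level with it; the furniture and walls round the work are solid. World frame = base frame: x ahead of the robot, y to its left, z up, the work surface at z = 0. Lengths are in m, angles in rad, forces in N, time in s.
With the tool pointing down it reaches from about 0.25 to 0.775 m from the base axis. Payload 4 kg.
Tool frame: the origin (TCP) lies midway between the tips of the shut fingers; the grasp point (between the pads) lies 19 mm behind it (robot.hold_point_z is the distance from the TCP to the grasp point, in m); z points along the fingers, y is the line along which they close (so a half turn about z gives the same grasp; the last joint's range is limited). The gripper opens to 94 mm and grips with 3 to 60 N. Pads are 16 mm wide; open, the fingers measure 119 mm over their backs; the gripper's body (75 mm by 177 mm) begins 78 mm behind the grasp point.
Start: joints at [-1.292, 0.087, 1.371, -0, 1.684, -0.103], TCP at [0.205, -0.51, 0.206] pointing down, gripper open.
Joint ranges: [-3.1, 3.1], [-0.76, 2.03], [0.27, 2.55], [-1.08, 4.22], [0.17, 2.65], [-2.57, 2.57]. Speed limits (rad/s): [2.79, 2.79, 3.14, 3.14, 3.14, 3.14].

## Interface

Orientations are given as [roll, pitch, yaw] about the fixed x, y, z axes, in that order (R = Rz(yaw) Ry(pitch) Rx(roll)).
In Python, from bench import readout, imaging, robot gives the robot as it stands.
- The arm moves only by the tool carry_out, never from a script. Its argument "motion" is text: rows parted by semicolons, each of 7 numbers parted by spaces: the shift along the tool's x, y, z each as a share of 200 mm, from -1 to 1, then the turn, a rotation vector about the tool's x, y, z each as a share of 120 degrees, from -1 to 1, then the opening, from 0 (shut) to 1 (fully open). A call has 1 to 12 rows; each row shifts and turns the commanded pose from where the row before left it, along the tool's axes as they then stand; what a row does not reach is not made up. A row lasts 1/8 s, in which the tool goes at most 62.5 mm and 10.7 degrees, less where a joint would pass 70% of its speed; a pose out of reach is approached as far as the arm can. A call with a number of a shift or a turn outside -1 to 1 is refused whole. A call with a gripper value outside its range is refused whole. The fingers move at their own pace and stop on an object; the grip force is fixed at half the most. Time passes only in rows, so rows that do not move let the fingers close. It gives the time, the measured TCP pose, the force, the opening and the grip force at its end, in the units of the state.
- readout.get_obs(): the state, without advancing time (a new reading comes with each control period).
- imaging.snapshot(name): name is "scene" or "top" or "wrist"; returns a dict with "pixels" (400x640x3 uint8, red, green, blue), "fx", "fy", "cx", "cy" (pixels), "R" (3x3) and "t" (3): a world point X has camera coordinates R X + t. Camera axes: x right, y down, z forward; pixel columns grow to the right and rows downward; lengths in m; the calibration is good to about 2 mm. A picture is of the moment at which its call begins. There is no depth.
- robot.close_job(): hands the job in; it is judged then, once.
The state is a dict: "time": time; "joint_positions": joint angles; "qvel": joint speeds; "joint_torque": joint torques, N m; "tool_pos": TCP position; "ee_rot": TCP orientation; "wrist_force": force on the tool from outside, world axes, zero at the start; "wrist_torque": the same for the moment, N m; "width": finger opening in m; "finger_force": force on a finger pad.
Only numpy, scipy, OpenCV 4.12 (cv2) and the standard library are available. Lean on these libraries where they do the work, as an engineer would, in place of code of your own. Each camera call takes 0.05 s, during which the arm holds its last target. There are 200 camera calls.

## Working session

There is one attempt and no reset: what is moved stays moved. The work goes in short steps, Python scripts to look and compute and a tool call to move; the robot and the scene stay as the last step left them, time stands still between calls to the robot, and variables do not carry over. Pictures are saved under pics/ and viewed, at most 10 in all, crops included, and the job is handed in when it is done.

Besides the shell and the picture viewer there is one more tool, called after "Emit:" as name(argument=value, ...) on one line, values as JSON. carry_out: Moves the arm, as the interface text tells. Its arguments: {"type":"object","properties":{"motion":{"type":"string"}},"required":["motion"]}

```bash
mkdir -p pics; ls; python3 - <<'E'
from bench import readout, imaging, robot
import cv2
print(readout.get_obs())
for n in ("scene","top"):
    s=imaging.snapshot(n); cv2.imwrite(f"pics/{n}0.png",s["pixels"][:,:,::-1])
    print(n,s["fx"],s["cx"],s["cy"],s["R"],s["t"])
E
```

```text
pics
{'time': 0.0, 'joint_positions': array([-1.29212696e+00,  8.79432064e-02,  1.37227842e+00, -1.59512495e-05,
        1.68356552e+00, -1.03088813e-01]), 'qvel': array([-9.21645745e-04,  1.02838049e-05,  1.43409407e-03,  1.57585384e-04,
       -6.56132957e-04, -3.63564620e-04]), 'joint_torque': array([-8.58016465e-04, -3.40180600e+01, -3.02429795e+01,  7.17280945e-02,
        3.28104885e-02, -1.78558835e-04]), 'tool_pos': array([ 0.20474767, -0.50987448,  0.20429835]), 'ee_rot': array([-3.13940817e+00, -2.10058182e-04,  3.81756174e-01]), 'wrist_force': array([-0.6943356 , -0.0068004 , -0.01444308]), 'wrist_torque': array([-0.0666269 , -0.03754051,  0.0172134 ]), 'finger_force': 0.0, 'width': 0.09375733918801205}
scene 432.69164346197346 321.76970859702044 198.98278525175465 [[-0.59442663 -0.80397983 -0.01653513]
 [-0.30041985  0.24109649 -0.92283281]
 [ 0.74592553 -0.54358892 -0.38484568]] [0.40936393 0.24023444 0.71416696]
top 401.25855996416385 322.31672641065137 192.1630558893421 [[ 0.01404791 -0.9998001   0.01422758]
 [-0.98332847 -0.01639357 -0.18109767]
 [ 0.18129471 -0.01144634 -0.9833622 ]] [0.06247423 0.61296742 1.002696  ]
```

View pics/top0.png

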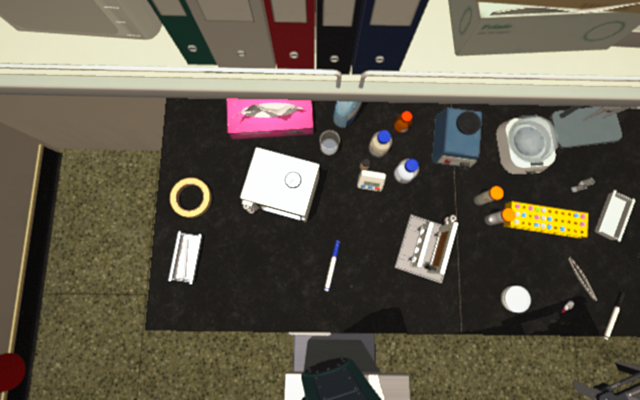

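View pics/scene0.png

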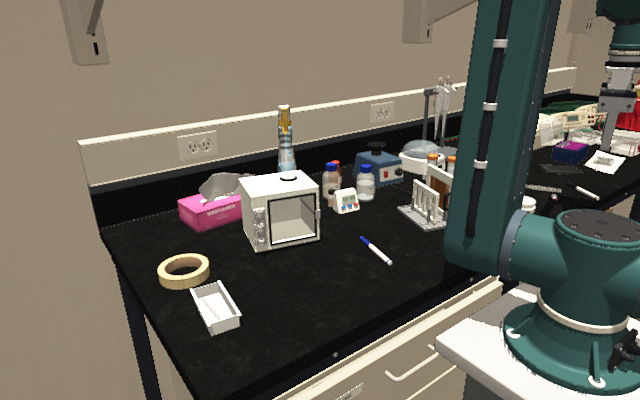

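The top view shows the cabinet at about (280,182) with its hinge at (250,207), and the rack at (428,248) with the amber door in its right slot. The scene view shows the cabinet's open front with the hinge at (260,230), and the door partly hidden behind the arm at (435,190). Next I zoom in on both in the top view.

```bash
cat > h.py <<'E'
import numpy as np, cv2
from bench import readout, imaging, robot
def ray(s,u,v):
    d=s["R"].T@np.array([(u-s["cx"])/s["fx"],(v-s["cy"])/s["fy"],1]); return -s["R"].T@s["t"],d
def onz(s,u,v,z):
    c,d=ray(s,u,v); return c+d*(z-c[2])/d[2]
def proj(s,X):
    p=s["R"]@np.asarray(X,float)+s["t"]; return np.array([s["fx"]*p[0]/p[2]+s["cx"],s["fy"]*p[1]/p[2]+s["cy"]])
def tri(obs):
    A=np.zeros((3,3));b=np.zeros(3)
    for s,u,v in obs:
        c,d=ray(s,u,v);d/=np.linalg.norm(d);P=np.eye(3)-np.outer(d,d);A+=P;b+=P@c
    X=np.linalg.solve(A,b); return X,[proj(s,X)-[u,v] for s,u,v in obs]
E
python3 - <<'E'
from h import *
s=imaging.snapshot("top");p=s["pixels"][:,:,::-1]
a=cv2.resize(p[205:290,390:470],None,fx=7,fy=7,interpolation=cv2.INTER_CUBIC)[:, :400*2]
b=cv2.resize(p[140:225,235:330],None,fx=7,fy=7,interpolation=cv2.INTER_CUBIC)
c=np.hstack([cv2.resize(p[205:290,390:470],None,fx=4.5,fy=4.5,interpolation=cv2.INTER_CUBIC),cv2.resize(p[140:225,235:330],None,fx=4.5,fy=4.5,interpolation=cv2.INTER_CUBIC)])
print(c.shape);cv2.imwrite("pics/crop1.png",c)
print("cam",-s["R"].T@s["t"])
for u,v,z in [(428,248,0.0),(280,182,.148),(250,207,.11),(445,245,.128)]: print(onz(s,u,v,z))
E
```

```text
(382, 788, 3)
cam [0.42008721 0.08398767 1.09613146]
[ 0.47262395 -0.21824499  0.        ]
[0.61809315 0.17529972 0.148     ]
[0.56155933 0.25102437 0.11      ]
[ 0.47425135 -0.22424594  0.128     ]
```

View pics/crop1.png

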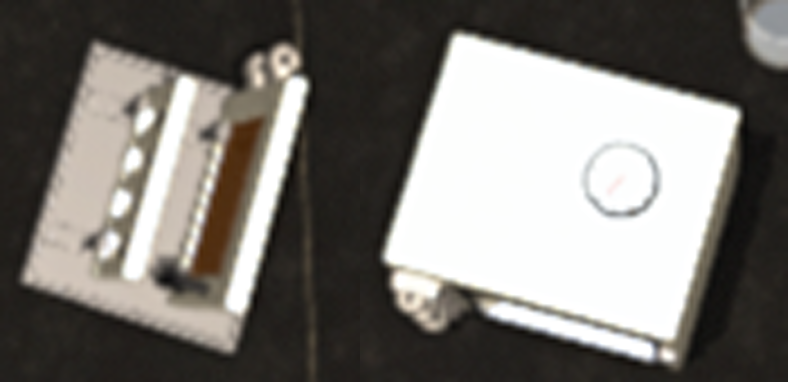

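The crop (4.5x) shows the door's white top edge running from crop (303,78) to (235,312). Its knuckles are at the far end, (285,58), and the black handle is on the left, so door +x points ahead. The shelf is in the left slot. The cabinet's front edge runs from (385,262) to (675,345), with the hinge at (425,305).

```bash
cat >> h.py <<'E'
def white(s,box,th=200):
    u0,v0,u1,v1=box; p=s["pixels"][v0:v1,u0:u1]
    m=(p.min(2)>th).astype(np.uint8)
    cs,_=cv2.findContours(m,cv2.RETR_EXTERNAL,cv2.CHAIN_APPROX_NONE)
    return [c.reshape(-1,2)+[u0,v0] for c in sorted(cs,key=cv2.contourArea,reverse=True)]
def rect(s,c,z):
    P=np.array([onz(s,u,v,z)[:2] for u,v in c]); r=cv2.minAreaRect((P*1000).astype(np.float32)); return r,cv2.boxPoints(r).round(1).tolist()
def rel(tx,ty,tz,tyaw):
    o=readout.get_obs();from scipy.spatial.transform import Rotation as Ro
    R=Ro.from_euler("xyz",o["ee_rot"]);d=R.inv().apply(np.array([tx,ty,tz])-o["tool_pos"])
    w=(R.inv()*Ro.from_euler("xyz",[np.pi,0,tyaw])).as_rotvec()
    print("tool shift /200mm",(d/.2).round(4),"turn /120deg",(w/np.radians(120)).round(4))
E
python3 - <<'E'
from h import *
s=imaging.snapshot("top")
for c in white(s,(390,205,470,290))[:3]: print("rack",cv2.contourArea(c),rect(s,c,.128))
for c in white(s,(235,140,330,225))[:2]: print("cab",rect(s,c,.148))
rel(.474,-.224,.30,-.29)
E
```

```text
rack 178.0 (((468.28851318359375, -232.86007690429688), (10.17866325378418, 130.5013885498047), 72.18890380859375), [[404.6000061035156, -217.6999969482422], [528.9000244140625, -257.70001220703125], [532.0, -248.0], [407.70001220703125, -208.10000610351562]])
rack 169.5 (((475.84906005859375, -176.85464477539062), (11.459120750427246, 111.21753692626953), 72.2063980102539), [[421.1000061035156, -165.3000030517578], [527.0, -199.3000030517578], [530.5, -188.39999389648438], [424.70001220703125, -154.39999389648438]])
rack 12.0 (((462.4693908691406, -155.1462860107422), (7.218702793121338, 12.097336769104004), 88.4013442993164), [[456.29998779296875, -158.60000610351562], [468.3999938964844, -158.89999389648438], [468.6000061035156, -151.6999969482422], [456.5, -151.39999389648438]])
cab (((613.3736572265625, 178.33804321289062), (159.77667236328125, 147.6390838623047), 75.60536193847656), [[522.0, 119.30000305175781], [665.0, 82.5999984741211], [704.7000122070312, 237.39999389648438], [561.7000122070312, 274.1000061035156]])
cab (((543.6804809570312, 169.12210083007812), (86.82852172851562, 8.036035537719727), 75.32011413574219), [[528.7999877929688, 128.10000610351562], [536.5999755859375, 126.0999984741211], [558.5999755859375, 210.10000610351562], [550.7999877929688, 212.10000610351562]])
tool shift /200mm [ 1.782  -0.8267 -0.4748] turn /120deg [-6.000e-04  2.000e-04  3.208e-01]
```

Emit:
carry_out(motion="0.22 -0.1 -0.06 0 0 0 0.6;0.22 -0.1 -0.06 0 0 0 0.6;0.22 -0.1 -0.06 0 0 0 0.6;0.22 -0.1 -0.06 0 0 0 0.6;0.22 -0.1 -0.06 0 0 0 0.6;0.22 -0.1 -0.06 0 0 0 0.6;0.22 -0.1 -0.06 0 0 0 0.6;0.22 -0.1 -0.06 0 0 0 0.6;0 0 0 0 0 0.083 0.6;0 0 0 0 0 0.083 0.6;0 0 0 0 0 0.083 0.6;0 0 0 0 0 0.083 0.6")

```text
time: 1.7
tool_pos: [0.4719, -0.2306, 0.3011]
ee_rot: [-3.142, 0.001, -0.319]
wrist_force: [-0.2, 0.1, -0.2]
width: 0.0565
finger_force: 0.0
```

```bash
python3 - <<'E'
from h import *
s=imaging.snapshot("wrist");cv2.imwrite("pics/w1.png",s["pixels"][:,:,::-1])
o=readout.get_obs();print(o["tool_pos"],o["ee_rot"],o["width"],"cam",-s["R"].T@s["t"],s["R"][2],s["fx"])
rel(.468,-.233,.30,-.311)
E
```

```text
[ 0.47189412 -0.23071132  0.30118272] [ 3.14153158e+00  5.63600267e-04 -3.22694611e-01] 0.05647907057010745 cam [ 0.55002394 -0.2570586   0.48047959] [-0.26678832  0.08918879 -0.95961938] 348.29379461333866
tool shift /200mm [-0.0148  0.017   0.0059] turn /120deg [ 0.      0.0003 -0.0056]
```

View pics/w1.png

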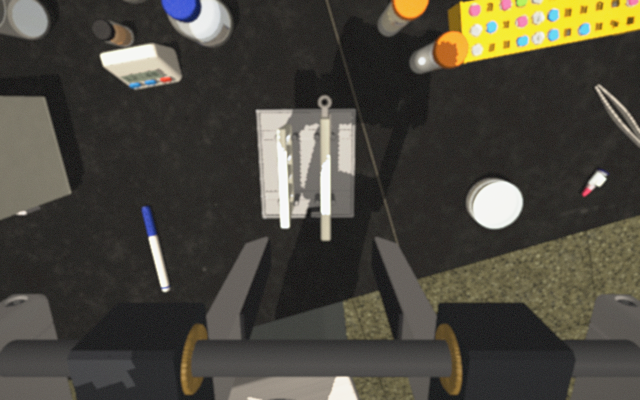

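The wrist view shows the door's top edge as a strip at columns 320–331, from row 118 to row 240, with the knuckle ring at (324,102). The shelf is at column 285. I'll check the strip's edges and height against the top view.

```bash
python3 - <<'E'
from h import *
w=imaging.snapshot("wrist");t=imaging.snapshot("top")
g=w["pixels"].min(2)
for v in (125,150,175,200,225,235): print(v,g[v,314:338])
print("end col",g[228:248,325],"far",g[92:126,325])
c=[c for c in white(t,(390,205,470,290))][0]
r,b=rect(t,c,.128); b=np.array(b)/1000
near=(b[0]+b[3])/2; far=(b[1]+b[2])/2
for n,P in(("near",near),("far",far)): print(n,P,"top px",proj(t,[*P,.128]),"wrist px pred",proj(w,[*P,.128]))
E
```

```text
125 [198 199 192 178 152 130 138 165 180 187 185 188 192 192 180 160 138 123
 114 114 112 113 110 117]
150 [116 108 109 111 109 113 135 161 175 178 183 185 190 186 175 147 117 108
 112 111 115 110 109 117]
175 [107 107 107 104 103 121 189 247 248 247 247 247 247 247 250 236 158 111
 104 109 108 107 107 110]
200 [ 88  80  78  82  80  91 164 243 250 247 247 247 247 247 249 240 163  97
  86  87  88  94 104 106]
225 [ 24  25  29  21  23  37  75 125 156 171 173 176 176 177 176 158 119  70
  31  25  31  24  28  31]
235 [ 27  28  28  27  26  31  72 121 158 172 178 176 175 179 178 165 124  75
  32  25  30  32  25  26]
end col [176 175 175 178 176 177 178 176 176 178 178 160 115  62  30  28  31  26
  28  27] far [ 27  30  51  92 127 139 122  88  52  30  33  39  70 105 133 154 162 163
 165 165 162 165 165 163 150 127 135 161 183 192 195 190 189 188]
near [ 0.42309999 -0.1592    ] top px [418.67015858 266.23211853] wrist px pred [272.85732502 243.94868228]
far [ 0.52560001 -0.1933    ] top px [431.4275198  223.51099928] wrist px pred [268.54071592 144.59610822]
```

```bash
python3 - <<'E'
from h import *
w=imaging.snapshot("wrist");t=imaging.snapshot("top")
N=[.40615,-.2129,.128];F=[.53045,-.25285,.128]
print(proj(w,N),proj(w,F))
pn=proj(t,N);pf=proj(t,F)
for n,p,q in(("near",pn,(325.8,239.7)),("far",pf,(325,117))):
    print(n,tri([(t,*p),(w,*q)]),"onz",onz(w,*q,.128))
print("line",[onz(w,u,v,.128).round(4).tolist() for u,v in((324.9,150),(325,175),(325.2,200),(325.7,235))],"eye",onz(w,324.4,101.8,.095))
E
```

```text
[323.61602914 243.20050641] [323.95583641 120.73855962]
near (array([ 0.4060239 , -0.21546289,  0.1196624 ]), [array([0.00263124, 0.00262067]), array([-0.00638699, -0.0040038 ])]) onz [ 0.40934745 -0.21641597  0.128     ]
far (array([ 0.53227554, -0.25528918,  0.11977603]), [array([-0.18813921, -0.36351174]), array([0.65411172, 0.74151123])]) onz [ 0.53355769 -0.25491795  0.128     ]
line [[0.5027, -0.245, 0.128], [0.4781, -0.2373, 0.128], [0.4524, -0.2294, 0.128], [0.4146, -0.218, 0.128]] eye [ 0.54719209 -0.25892101  0.095     ]
```

```bash
python3 - <<'E'
from h import *
rel(.470,-.2345,.099,-.305)
E
```

```text
tool shift /200mm [-0.0032  0.0208  1.0117] turn /120deg [-0.      0.0001 -0.0029]
```

Emit:
carry_out(motion="-0.003 0.021 0 0 0 -0.008 0.35;0 0 0.2 0 0 0 0.35;0 0 0.2 0 0 0 0.35;0 0 0.2 0 0 0 0.35;0 0 0 0 0 0 0.35;0 0 0 0 0 0 0.35")

```text
time: 2.7
tool_pos: [0.4707, -0.2352, 0.1833]
ee_rot: [3.141, -0.002, -0.296]
wrist_force: [0.3, -0.7, -0.2]
width: 0.0328
finger_force: 0.0
```

```bash
python3 - <<'E'
from h import *
w=imaging.snapshot("wrist");cv2.imwrite("pics/w2.png",w["pixels"][:,:,::-1])
rel(.470,-.2345,.099,-.305)
for n,P in(("N",[.4078,-.2147,.128]),("F",[.532,-.254,.128]),("TCP",readout.get_obs()["tool_pos"])): print(n,proj(w,P))
E
```

```text
tool shift /200mm [-0.0087 -0.0033  0.4253] turn /120deg [ 0.0006 -0.002   0.0041]
N [318.81161621 302.11988962]
F [320.49719972 128.88649206]
TCP [320.38315315 252.72512832]
```

View pics/w2.png

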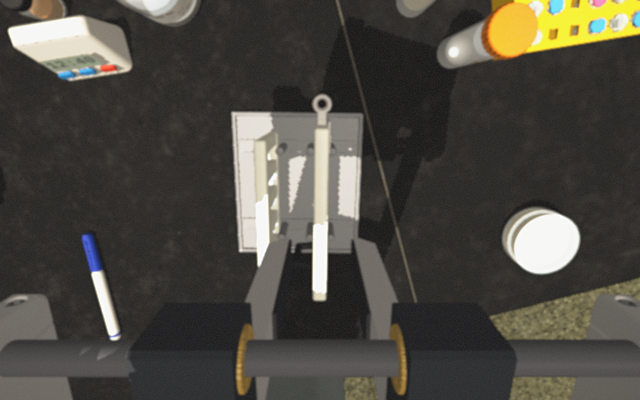

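The door strip runs from (320,299) to (321,124), centred between the fingers. I'll go down and grip.

Emit:
carry_out(motion="0 0 0.15 0 0 0.003 0.35;0 0 0.15 0 0 0 0.35;0 0 0.08 0 0 0 0.35;0 0 0.045 0 0 0 0.35;0 0 0 0 0 0 0.35;0 0 0 0 0 0 0;0 0 0 0 0 0 0;0 0 0 0 0 0 0;0 0 0 0 0 0 0;0 0 0 0 0 0 0")

```text
time: 4.0
tool_pos: [0.4705, -0.2348, 0.0972]
ee_rot: [3.141, -0.001, -0.303]
wrist_force: [0.2, 0.6, 2.9]
width: 0.0096
finger_force: 30.0
```

Emit:
carry_out(motion="0 0 -0.02 0 0 0 0;0 0 -0.05 0 0 0 0;0 0 -0.1 0 0 0 0;0 0 -0.15 0 0 0 0;0 0 -0.15 0 0 0 0;0 0 -0.15 0 0 0 0;0 0 0 0 0 0 0;0 0 0 0 0 0 0")

```text
time: 5.0
tool_pos: [0.4695, -0.2343, 0.2191]
ee_rot: [-3.141, 0.002, -0.303]
wrist_force: [-0.5, -0.0, -2.3]
width: 0.01
finger_force: 30.0
```

```bash
python3 - <<'E'
from h import *
w=imaging.snapshot("wrist");cv2.imwrite("pics/w3.png",w["pixels"][:,:,::-1])
s=imaging.snapshot("scene");cv2.imwrite("pics/s3.png",s["pixels"][:,:,::-1])
o=readout.get_obs();print(o["tool_pos"],o["ee_rot"],o["wrist_force"],o["wrist_torque"])
E
```

```text
[ 0.46925262 -0.23407064  0.21831053] [-3.14065003  0.00372334 -0.30308877] [-0.66481175 -0.27540056 -1.98672013] [0.04625562 0.00423924 0.0397459 ]
```

View pics/w3.png

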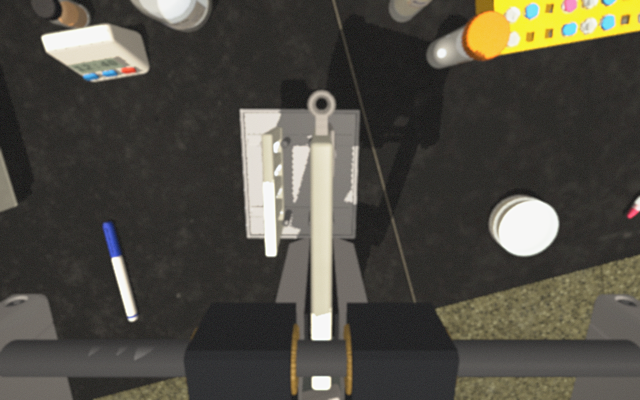

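The door is held square, with the knuckle ring at (321,103) and its far top corner at about row 136; the shelf is undisturbed. Next I carry it to a spot in front of the hinge.

Emit:
carry_out(motion="-0.07 -0.1 -0.05 0 0 0 0;-0.07 -0.17 -0.05 0 0 0 0;-0.07 -0.18 -0.05 0 0 0 0;-0.07 -0.18 -0.05 0 0 0 0;-0.07 -0.18 0 0 0 0 0;-0.07 -0.18 0 0 0 0 0;-0.07 -0.18 0 0 0 0 0;-0.07 -0.18 0 0 0 0 0;-0.07 -0.18 0 0 0 0 0;-0.07 -0.18 0 0 0 0 0;-0.07 -0.18 0 0 0 0 0;-0.07 -0.18 0 0 0 0 0")

```text
time: 6.6
tool_pos: [0.4325, 0.2118, 0.2588]
ee_rot: [3.14, 0.002, -0.303]
wrist_force: [0.2, -0.2, -2.3]
width: 0.0097
finger_force: 30.0
```

Emit:
carry_out(motion="-0.07 -0.18 0 0 0 0 0;-0.06 -0.15 0 0 0 0 0;-0.02 -0.08 0 0 0 -0.025 0;0 0 0.05 0 0 0 0;0 0 0.05 0 0 0 0;0 0 0 0 0 0 0;0 0 0 0 0 0 0")

```text
time: 7.48
tool_pos: [0.4293, 0.2971, 0.2405]
ee_rot: [3.142, -0.0, -0.252]
wrist_force: [-0.0, -0.1, -1.5]
width: 0.0094
finger_force: 30.0
```

```bash
python3 - <<'E'
from h import *
w=imaging.snapshot("wrist");cv2.imwrite("pics/w4.png",w["pixels"][:,:,::-1])
o=readout.get_obs();print(o["tool_pos"],o["ee_rot"],o["wrist_force"],o["joint_positions"].round(2))
print("hinge pred",proj(w,[.5637,.2591,.118]))
E
```

```text
[0.429459 0.29736  0.240856] [-3.14119073e+00 -6.83964033e-04 -2.51762643e-01] [-0.11462296  0.14761513 -1.39628412] [ 0.5   0.02  1.37 -0.    1.75  2.32]
hinge pred [324.83305517  24.01524915]
```

View pics/w4.png

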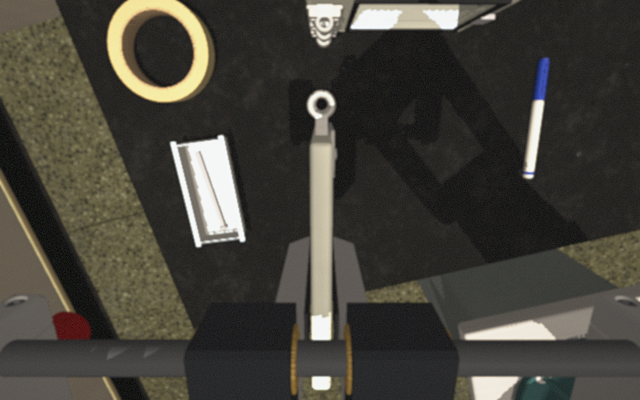

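The view shows the hinge's top ring at about (324,22) and the door's knuckle ring at (321,103), nearly in line. The space between them is free. Next I measure both ring holes accurately.

```bash
cat >> h.py <<'E'
def hole(s,u,v,r=10,th=110):
    # dark blob closest to guess, enclosed by bright ring
    g=cv2.resize(s["pixels"][max(0,v-r):v+r+1,u-r:u+r+1].min(2),None,fx=4,fy=4,interpolation=cv2.INTER_LINEAR)
    n,l,st,ce=cv2.connectedComponentsWithStats((g<th).astype(np.uint8))
    out=[]
    for i in range(1,n):
        if 20<st[i,4]<1500: out.append((st[i,4]/16,((ce[i]+.5)/4-.5+[u-r,max(0,v-r)]).round(2).tolist()))
    return out
E
python3 - <<'E'
from h import *
w=imaging.snapshot("wrist")
g=w["pixels"].min(2)
print(g[6:48:1,312:338])
for th in(90,120,150):print("eye",hole(w,321,103,10,th),"hinge",hole(w,324,22,9,th))
E
```

```text
[[225 222 223 ... 228 229 232]
 [235 235 235 ... 235 236 237]
 [236 237 236 ... 236 237 237]
 ...
 [ 35  37  33 ...  40  36  40]
 [ 37  41  37 ...  42  43  37]
 [ 38  35  38 ...  38  40  36]]
eye [(np.float64(1.5), [330.86, 93.04])] hinge []
eye [(np.float64(2.6875), [311.28, 93.28]), (np.float64(3.25), [330.59, 93.31])] hinge [(np.float64(19.5625), [324.02, 19.47]), (np.float64(2.125), [314.9, 25.26]), (np.float64(12.0), [332.0, 29.68])]
eye [(np.float64(4.75), [311.6, 93.47]), (np.float64(5.5625), [330.33, 93.57])] hinge [(np.float64(1.5), [315.05, 17.97]), (np.float64(48.0), [323.95, 21.06]), (np.float64(23.25), [316.49, 27.81]), (np.float64(18.375), [331.62, 29.3])]
```

```bash
sed -i 's/<1500/<4000/' h.py; python3 - <<'E'
from h import *
w=imaging.snapshot("wrist")
for th in(70,90,120):print("eye",hole(w,321,103,12,th))
p=w["pixels"][:,:,::-1]
a=cv2.resize(p[0:50,300:345],None,fx=8,fy=8,interpolation=cv2.INTER_CUBIC);b=cv2.resize(p[85:135,300:345],None,fx=8,fy=8,interpolation=cv2.INTER_CUBIC)
cv2.imwrite("pics/c4.png",np.hstack([a,b]))
E
```

```text
eye [(np.float64(13.25), [310.26, 92.18]), (np.float64(13.4375), [331.74, 92.2]), (np.float64(101.1875), [321.22, 103.82]), (np.float64(5.0), [332.5, 114.39]), (np.float64(2.5625), [309.22, 114.7])]
eye [(np.float64(16.4375), [310.45, 92.38]), (np.float64(16.875), [331.52, 92.4]), (np.float64(122.0), [321.29, 104.02]), (np.float64(7.9375), [332.23, 114.11]), (np.float64(4.0), [309.45, 114.55])]
eye [(np.float64(21.625), [310.75, 92.65]), (np.float64(22.0), [331.21, 92.64]), (np.float64(168.25), [321.46, 104.84]), (np.float64(15.4375), [331.81, 113.47]), (np.float64(6.3125), [309.66, 114.28])]
```

View pics/c4.png

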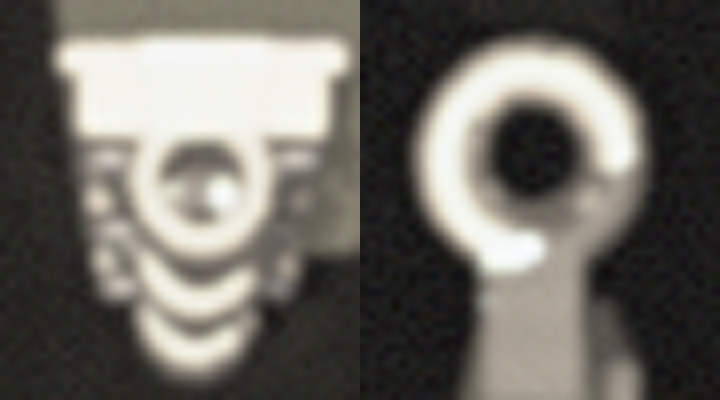

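The left crop shows the hinge's pin hole centred at about crop (203,185), wrist pixel (324.9,22.7), with its plate parallel to the image rows. The right crop shows the door's eye at wrist pixel (321.1,103.9).

```bash
python3 - <<'E'
from h import *
w=imaging.snapshot("wrist");t=imaging.snapshot("top");s=imaging.snapshot("scene");o=readout.get_obs()
tp=o["tool_pos"];psi=o["ee_rot"][2]
ex=np.array([np.cos(psi),np.sin(psi)]);ey=np.array([-np.sin(psi),np.cos(psi)])
e=onz(w,321.1,103.9,tp[2]-.0027);h=onz(w,324.9,22.7,.118)
print("eye",e,"hinge",h,"in door axes: eye-tcp",ex@(e-tp)[:2],ey@(e-tp)[:2],"hinge-eye",ex@(h-e)[:2],ey@(h-e)[:2])
# cabinet plate edge yaw
a=onz(w,307,6.5,.118);b=onz(w,343,6.5,.118);d=a-b;print("yaw",np.arctan2(-d[0],d[1]),psi)
g=w["pixels"].min(2).astype(int)
for c in white(t,(235,140,330,225))[:1]:
    r,b=rect(t,c,.148);print("top cab",r)
print("ring widths mm: hinge14 px",17.9, w["fx"]*.014/(w["R"]@h+w["t"])[2],"eye px 30",w["fx"]*.014/(w["R"]@e+w["t"])[2])
np.save("eye.npy",[ex@(e-tp)[:2],ey@(e-tp)[:2],*h])
print("scene px: eye hi/lo, seats",proj(s,e-[0,0,.0085]),proj(s,e-[0,0,.0445]),proj(s,[h[0],h[1],.092]),proj(s,[h[0],h[1],.056]), proj(t,h))
E
```

```text
eye [0.50718744 0.27718794 0.23814842] hinge [0.5649437  0.25945455 0.118     ] in door axes: eye-tcp 0.08057753541702203 -0.0006942768170492032 hinge-eye 0.06035046744099305 -0.002842520695677
yaw -0.25151387508602163 -0.2508361027242001
top cab ((613.25537109375, 178.41744995117188), (159.55349731445312, 147.68157958984375), 75.44792175292969)
ring widths mm: hinge14 px 17.9 17.794627797341857 eye px 30 27.77430753950818
scene px: eye hi/lo, seats [261.55203821 169.96577457] [262.81095782 187.00377645] [260.15851198 220.71236615] [261.30051827 235.17695045] [246.09702032 205.11064994]
```

Emit:
carry_out(motion="0 0.014 0.1 0 0 0 0;0 0 0.15 0 0 0 0;0 0 0.15 0 0 0 0;0 0 0.15 0 0 0 0;0 0 0.1 0 0 0 0;0 0 0.038 0 0 0 0;0.05 0 0 0 0 0 0;0.05 0 0 0 0 0 0;0 0 0 0 0 0 0;0 0 0 0 0 0 0")

```text
time: 9.02
tool_pos: [0.4483, 0.2903, 0.1034]
ee_rot: [-3.141, -0.001, -0.251]
wrist_force: [-0.2, -0.1, -1.5]
width: 0.0097
finger_force: 30.0
```

```bash
python3 - <<'E'
from h import *
s=imaging.snapshot("scene");o=readout.get_obs();w=imaging.snapshot("wrist");t=imaging.snapshot("top")
tp=o["tool_pos"];psi=o["ee_rot"][2];print(tp,o["ee_rot"],o["wrist_force"])
ex=np.array([np.cos(psi),np.sin(psi)]);ey=np.array([-np.sin(psi),np.cos(psi)])
q=np.load("eye.npy");h=q[2:];e=tp[:2]+q[0]*ex+q[1]*ey
print("hinge-eye",ex@(h[:2]-e),ey@(h[:2]-e))
for n,xy in(("eye",e),("hinge",h[:2])):
    for z in ((.0475,.0645,.0835,.1005) if n=="eye" else (.03,.046,.066,.082,.102,.118)): print(n,z,proj(s,[*xy,z-(.1032-tp[2])*(n=="eye")]).round(1))
cv2.imwrite("pics/s5.png",cv2.resize(s["pixels"][190:265,220:320,::-1],None,fx=8,fy=8,interpolation=cv2.INTER_CUBIC))
print("wrist ring",hole(w,321,104,12,80))
E
```

```text
[0.44798513 0.29027193 0.10323339] [-3.14124832e+00 -3.02878537e-04 -2.50823048e-01] [ 0.54105572  0.02431832 -2.80890222]
hinge-eye 0.040370134460718285 -0.00012950758409011574
eye 0.0475 [266.3 246.5]
eye 0.0645 [265.8 239.6]
eye 0.0835 [265.2 231.7]
eye 0.1005 [264.6 224.6]
hinge 0.03 [262.1 245.4]
hinge 0.046 [261.6 239.1]
hinge 0.066 [261.  231.2]
hinge 0.082 [260.5 224.8]
hinge 0.102 [259.8 216.6]
hinge 0.118 [259.3 210. ]
wrist ring [(np.float64(9.875), [309.95, 93.02]), (np.float64(10.625), [331.95, 93.03]), (np.float64(117.8125), [321.27, 104.01]), (np.float64(11.375), [331.9, 114.91]), (np.float64(6.5), [309.72, 115.31])]
```

View pics/s5.png

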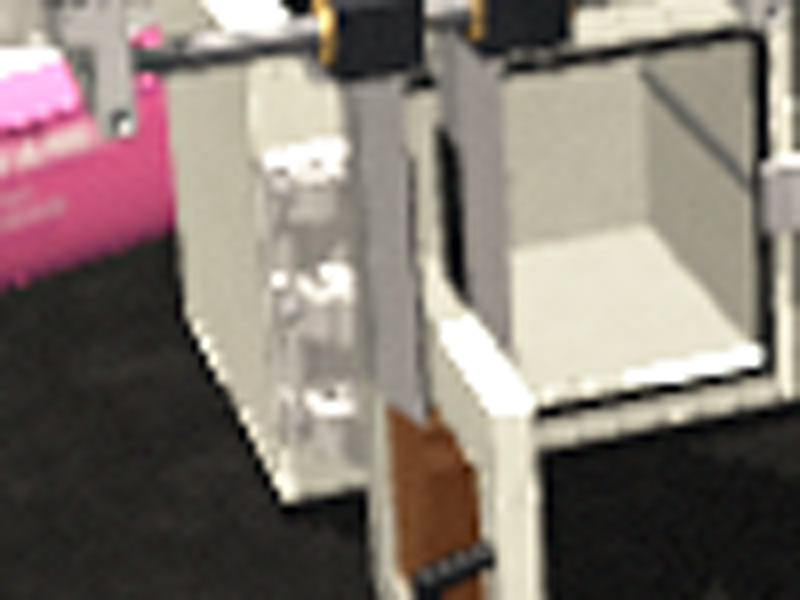

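The scene crop shows the hinge knuckle tops at rows 210, 225 and 240, which matches the prediction. The door's knuckles are hidden behind the finger. The door's near top corners are at crop (530,412) and (440,320), so I'll check the door height with those.

```bash
python3 - <<'E'
from h import *
s=imaging.snapshot("scene");w=imaging.snapshot("wrist");o=readout.get_obs()
tp=o["tool_pos"];psi=o["ee_rot"][2]
ex=np.array([np.cos(psi),np.sin(psi)]);ey=np.array([-np.sin(psi),np.cos(psi)])
q=np.load("eye.npy")
for x in(-145,-15):
  for y in(-5,5):
    P=tp[:2]+(q[0]+x/1000)*ex+(q[1]+y/1000)*ey;print(x,y,"scene",proj(s,[*P,.134]),"per mm z",(proj(s,[*P,.135])-proj(s,[*P,.134]))[1],"wrist",proj(w,[*P,.134]))
g=w["pixels"].min(2);print(g[120:145,321],g[375:398,321]);print(g[150,305:337])
print(cv2.cvtColor(s["pixels"],cv2.COLOR_RGB2GRAY)[236:248,282:290])
E
```

```text
-145 -5 scene [287.173415  239.6215516] per mm z -0.4887105060627732 wrist [330.85519352 390.06380816]
-145 5 scene [281.89741461 240.67952605] per mm z -0.4903263570073193 wrist [311.87840938 390.04603908]
-15 -5 scene [267.85316128 212.57023413] per mm z -0.43956341736361537 wrist [333.35280961 141.23697879]
-15 5 scene [263.16143296 213.39275918] per mm z -0.44089100078230103 wrist [309.66854819 141.23069548]
[142 141 144 144 142 141 140 139 140 142 145 142 141 141 137 113  93  90
  89  90  89  94 107 123 135] [ 82 157 231 243 242 242 241 241 241 241 241 241 243 236 179  92  36  30
  46  62  70  76  79]
[ 19  20  26  31  65  96 122 135 145 151 156 159 160 158 160 162 163 167
 166 164 170 171 171 166 164 153 142 127 124 111 100  77]
[[255 255 225 216 225 226 225 226]
 [255 255 255 230 225 225 228 228]
 [255 255 255 254 216 224 243 238]
 [255 255 255 255 247 226 252 223]
 [255 255 255 255 255 189 187 117]
 [255 255 255 255 238  67   0   4]
 [244 240 229 227 176 104 120 132]
 [225 230 228 229 206 167 180 188]
 [225 230 228 228 207 193 190 197]
 [222 227 226 227 205 161 147 148]
 [218 227 225 225 212 110  46  31]
 [221 227 224 225 224 110   9  16]]
```

Emit:
carry_out(motion="0.03 0 0 0 0 0 0;0.04 0 0 0 0 0 0;0.03 0 0 0 0 0 0;0.02 0 0 0 0 0 0;0.015 0 0 0 0 0 0;0.015 0 0 0 0 0 0;0.01 0 0 0 0 0 0;0 0 0 0 0 0 0;0 0 0 0 0 0 0")

```text
time: 10.4
tool_pos: [0.4787, 0.2823, 0.1028]
ee_rot: [3.141, 0.0, -0.251]
wrist_force: [0.7, 0.5, -1.3]
width: 0.0098
finger_force: 30.0
```

Emit:
carry_out(motion="0.008 0 0 0 0 0 0;0.008 0 0 0 0 0 0;0.008 0 0 0 0 0 0;0.008 0 0 0 0 0 0;0 0 0 0 0 0 0;0 0 0 0 0 0 0")

```text
time: 11.15
tool_pos: [0.485, 0.2807, 0.1028]
ee_rot: [3.141, 0.0, -0.251]
wrist_force: [-0.4, -1.0, -1.9]
width: 0.0098
finger_force: 30.0
```

Emit:
carry_out(motion="0.005 0 0 0 0 0 0;0.005 0 0 0 0 0 0;0 0 0 0 0 0 0;0 0 0 0 0 0 0")

```text
time: 11.65
tool_pos: [0.487, 0.2802, 0.1028]
ee_rot: [3.142, -0.0, -0.251]
wrist_force: [0.3, 0.4, -3.0]
width: 0.0098
finger_force: 30.0
```

Emit:
carry_out(motion="0.004 0 0 0 0 0 0;0 0 0 0 0 0 0;0 0 0 0 0 0 0")

```text
time: 12.02
tool_pos: [0.4877, 0.28, 0.1028]
ee_rot: [3.141, -0.0, -0.251]
wrist_force: [-0.4, -0.2, -2.9]
width: 0.0097
finger_force: 30.0
```

Emit:
carry_out(motion="0.004 0 0 0 0 0 0;0 0 0 0 0 0 0;0 0 0 0 0 0 0")

```text
time: 12.4
tool_pos: [0.4884, 0.2798, 0.1028]
ee_rot: [3.141, 0.0, -0.251]
wrist_force: [-0.4, -0.6, -2.0]
width: 0.0095
finger_force: 30.0
```

Emit:
carry_out(motion="0.004 0 0 0 0 0 0;0 0 0 0 0 0 0;0 0 0 0 0 0 0")

```text
time: 12.78
tool_pos: [0.4887, 0.2796, 0.1027]
ee_rot: [3.141, 0.001, -0.251]
wrist_force: [-3.5, -0.9, -0.7]
width: 0.0097
finger_force: 30.0
```

Emit:
carry_out(motion="0.004 0 0 0 0 0 0;0 0 0 0 0 0 0;0 0 0 0 0 0 0")

```text
time: 13.15
tool_pos: [0.4888, 0.2795, 0.1026]
ee_rot: [3.141, 0.003, -0.251]
wrist_force: [-5.6, 0.5, 0.1]
width: 0.0098
finger_force: 30.0
```

Emit:
carry_out(motion="0.002 0 0 0 0 0 0;0 0 0 0 0 0 0;0 0 0 0 0 0 0;0 0 0 0 0 0 0")

```text
time: 13.65
tool_pos: [0.4889, 0.2795, 0.1026]
ee_rot: [3.141, 0.003, -0.25]
wrist_force: [-7.5, 0.7, 0.5]
width: 0.0095
finger_force: 30.0
```

```bash
python3 - <<'E'
from h import *
w=imaging.snapshot("wrist");o=readout.get_obs()
tp=o["tool_pos"];psi=o["ee_rot"][2];print(tp,o["ee_rot"],o["wrist_force"],o["wrist_torque"],o["finger_force"])
ex=np.array([np.cos(psi),np.sin(psi)]);ey=np.array([-np.sin(psi),np.cos(psi)])
q=np.load("eye.npy");e=tp[:2]+q[0]*ex+q[1]*ey;print("eye",e,"hinge",q[2:4],"pred px",proj(w,[*e,.118]))
cv2.imwrite("pics/w6.png",cv2.resize(w["pixels"][50:200,220:420,::-1],None,fx=4,fy=4,interpolation=cv2.INTER_CUBIC))
E
```

```text
[0.48889171 0.27946579 0.10267237] [ 3.14063629  0.00334861 -0.25038333] [-6.8073236  -0.31172466 -0.26313476] [ 0.04324998  1.18990992 -0.10597796] 29.992887675762177
eye [0.56678461 0.25882804] hinge [0.5649437  0.25945455] pred px [321.56944248 103.97277827]
```

View pics/w6.png

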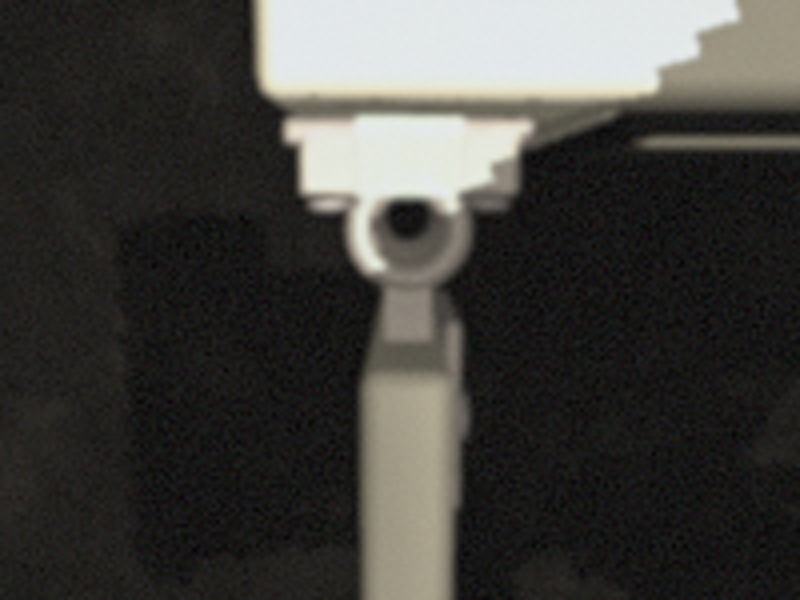

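The pin hole shows dark right through at crop (408,225), with the door's knuckle arm under the hinge's top ring, so the holes line up. I'll raise the door slightly to take its weight back, then settle.

Emit:
carry_out(motion="0 0 -0.003 0 0 0 0;0 0 0 0 0 0 0;0 0 0 0 0 0 0;0 0 0 0 0 0 0;0 0 0 0 0 0 0")

```text
time: 14.32
tool_pos: [0.4889, 0.2794, 0.1028]
ee_rot: [3.14, 0.004, -0.25]
wrist_force: [-5.7, -0.5, -1.4]
width: 0.0098
finger_force: 30.0
```

```bash
python3 -c "
from bench import robot
print(robot.close_job())"
```

```text
the job is handed in; nothing more can be done
None
```

The door hangs open square with both knuckles pressed into their seats at about 6 N and the pin holes lined up, and the gripper is still holding it. I handed the job in at about 14 s; no verdict came back.

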